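# Clamp the slat in the drilling jig

### The arm

A 6-joint arm with a two-finger parallel gripper is mounted at the origin on a cart in front of the work surface, level with it; the furniture and walls round the work are solid. World frame = base frame: x ahead of the robot, y to its left, z up, the work surface at z = 0. Lengths are in mm, angles in rad, forces in N, time in s.
With the tool pointing down it reaches from about 350 to 975 mm from the base axis. Payload 4.9 kg.
Tool frame: the origin (TCP) lies on the centre line of the jaws, within the pads' length; the fingertips stand robot.finger_overhang ahead of it and the grasp point (between the pads) lies 3 mm ahead of it (robot.finger_overhang is the distance from the TCP to the fingertips, in mm); z points along the fingers, y is the line along which they close (so a half turn about z gives the same grasp; the last joint's range is limited). The gripper opens to 85 mm and grips with 20 to 120 N. Pads are 22 mm wide; open, the fingers measure 114 mm over their backs; the gripper's body (76 mm by 85 mm) begins 54 mm behind the grasp point. The pads swing forward as they close: fully open they stand 13 mm farther back than shut.
Start: joints at [1.189, 0.053, 1.613, -0, 1.476, -0.119], TCP at [162.356, 603.525, 253.304] pointing down, gripper open.
Joint ranges: [-3.01, 3.01], [-1.01, 2.22], [0.06, 2.58], [-1.02, 4.17], [0.09, 2.62], [-3.14, 3.14]. Speed limits (rad/s): [2.57, 2.57, 3.14, 3.14, 3.14, 3.14].

### API

Orientations are given as a rotation vector (axis times angle).
In Python, from plant import robot, viewer, job_done gives the robot as it stands.
- The arm moves only by the tool carry_out, never from a script. Its argument "commands" is a list of rows, each a list of 5 numbers: the shift along the tool's x, y, z in cm, then the turn about the tool's z in degrees, then the closure, from 0 (fully open) to 1 (shut). A call has exactly 5 rows; each row is the pose to reach, as a shift and turn from the pose commanded when the call began, along the tool's axes at that moment; what a row does not reach only later rows make up. A row lasts 1/10 s, in which the tool goes at most 50 mm and 8.59 degrees, less where a joint would pass 70% of its speed; a pose out of reach is approached as far as the arm can. A call with a gripper value outside its range is refused whole. The fingers move at their own pace and stop on an object; the grip force is fixed at half the most. Time passes only in rows, so rows that repeat a pose let the fingers close, or fill a call up. It gives the time, the measured TCP pose, the force, the opening and the grip force at its end, in the units of the state.
- robot.sense(): the state, without advancing time (a new reading comes with each control period).
- viewer.grab_frame(name): name is "side" or "top"; returns a dict with "img" (384x512x3 uint8, red, green, blue), "z_map" (384x512 float32, mm along the optical axis (not along the pixel's ray), 0 where there is no reading), "fx", "fy", "cx", "cy" (pixels), "rvec" (rotation vector, rad) and "tvec" (3), from world to camera coordinates, as OpenCV has them. Camera axes: x right, y down, z forward; pixel columns grow to the right and rows downward; lengths in mm; the calibration is good to about 2 mm. A picture is of the moment at which its call begins.
- job_done(): hands the job in; it is judged then, once.
The state is a dict: "clock": time; "qpos": joint angles; "qd": joint speeds; "joint_torque": joint torques, N m; "eef_pos": TCP position; "tcp_rot": TCP orientation; "contact_force": force on the tool from outside, world axes, zero at the start; "ft_torque": the same for the moment, N m; "grip_width": finger opening in mm; "finger_force": force on a finger pad.
Only numpy, scipy, OpenCV 4.12 (cv2) and the standard library are available. Lean on these libraries where they do the work, as an engineer would, in place of code of your own. Each camera call takes 0.05 s, during which the arm holds its last target. There are 200 camera calls.

### The job

Slide the wooden slat fully home against the end stop of the jig, then turn the smooth black ball knob clockwise to clamp it there: go on for about a quarter turn after the foot has met the slat, so that it is held firmly but not overtightened. Leave the sanding block, the masking tape and the screwdriver where they are.

Things in the scene. Friction and masses are not known exactly. Their poses are not given: they have to be found in the camera images.
- base: Plywood board of the jig, fixed to the bench, 12 mm thick. Origin on the bench below the knob's axis; x points into the jig along the slat's channel, z up. Wide part x = -50 to +45 mm, y +-65 mm. From x = -150 to -50 mm a tongue 20 mm wide, narrower than the slat, carries the slat, so fingers can straddle it. Dark rails 10 mm high, 33 mm apart, from x = -57 (flared mouth) to +25 mm.
- stop (a point): Middle of the face of the dark end stop across the channel, x = +25 mm, y = 0 of the base, at the height of the slat. The stop is 16 mm high. Same axes as the base. With the slat fully home, its far end touches this face.
- clamp: Blue bridge clamp fixed over the channel; origin and axes as the base's. Posts at y = +-44 mm, cross bar 34 x 100 mm, top 62 mm over the bench (bush 66 mm). A screw passes down through it at x = y = 0: ball knob on top, below it a sprung rubber foot, 24 mm wide, that starts 1.5 to 11.5 mm over the slat (varies, not reported). Clockwise from above lowers it 3.5 mm per rad; 6.2 rad in all.
- bush (a point): Top of the brass bush of the screw, on the knob's axis. The screw: free running takes a steady torque of about 0.18 N m; each N pushed down on the knob helps by 0.0035 N m; it stays where it is left. On meeting the slat the foot presses with 3 N at once, then 17.5 N more per rad; at the knob this adds 0.01 N m at once, then 0.061 N m per rad. A quarter turn after contact gives about 30 N.
- ball (a point): Centre of the smooth black ball knob, 52 mm in diameter, white dot beside its top; 126 mm above the bench at the start, sinking as it turns about its vertical axis. Steel collar (32 mm) 31 mm below its centre. Slippery (friction about 0.3): grip it squarely across its widest part, with 30 to 40 N. It is sprung: gripped too high, the ball is squeezed out downwards (over 6 N, up to 14 mm) and slips.
- slat_c: Loose plywood strip, 30 x 160 x 5 mm, 13 to 24 g. Origin: centre of its underside; its y axis is the long direction, pointing out of the channel, z up. It lies on the board (underside 12 mm above the bench), far end in the channel, 15 to 40 mm short of the stop. Fully home, its centre is at x = -55 mm of the base; its near part stays free.
- sanding_block: Bystander: brown cork sanding block 60 x 100 x 28 mm; origin at the centre of its underside.
- masking_tape: Bystander: roll of cream masking tape, 105 mm across, 24 mm high; origin at the centre of its underside.
- screwdriver: Bystander: flat screwdriver with an orange handle, 27 x 192 x 27 mm; origin below its middle.
Not all that is in view belongs to the job. Of the things shaped like the slat_c, the plywood one is meant.

How it is judged:
By the outcome, as a careful person would: the job done as asked, in the order asked, and still so for the second after the job is handed in, with the robot touching nothing.
It also fails if it takes over 72 s, if anything falls off the work surface, if the arm or the gripper's body presses on something with over 40 N, if the wrist force passes 120 N, or if a joint passes its speed limit or range.

## Working session

There is one attempt and no reset: what is moved stays moved. The work goes in short steps, Python scripts to look and compute and a tool call to move; the robot and the scene stay as the last step left them, time stands still between calls to the robot, and variables do not carry over. Pictures are saved under pics/ and viewed, at most 10 in all, crops included, and the job is handed in when it is done.

Besides the shell and the picture viewer there is one more tool, called after ">>>" as a command line: name --pt "numbers of a row" for each row, then --argument value for the rest. carry_out: Moves the arm, as the interface text tells. Its arguments: {"type":"object","properties":{"commands":{"type":"array","items":{"type":"array","items":{"type":"number"}}}},"required":["commands"]}

```bash
mkdir -p pics; cat > h.py <<'E'
import numpy as np, cv2
from plant import robot, viewer, job_done
def grab(n):
    f=viewer.grab_frame(n); np.savez(f'{n}.npz',**f); return f
def load(n): return dict(np.load(f'{n}.npz'))
def px2w(f,u,v,z=None):
    R=cv2.Rodrigues(np.array(f['rvec'],float))[0]; t=np.array(f['tvec'],float).ravel()
    r=np.array([(u-f['cx'])/f['fx'],(v-f['cy'])/f['fy'],1.])
    if z is None:
        d=float(f['z_map'][int(round(v)),int(round(u))])
    else:
        a=R.T@r; o=-R.T@t; d=(z-o[2])/a[2]
    return R.T@(r*d-t)
E
python3 - <<'E'
from h import *
ims=[]
for n in('top','side'):
    f=grab(n); cv2.imwrite(f'pics/{n}1.png',cv2.resize(f['img'][:,:,::-1],(800,600),interpolation=cv2.INTER_CUBIC))
print(robot.sense()); print(robot.finger_overhang)
E
```

```text
{'clock': 0.1, 'qpos': array([ 1.18897210e+00,  5.33028046e-02,  1.61414816e+00, -2.23711704e-05,
        1.47600429e+00, -1.18981334e-01]), 'qd': array([-0.00112302, -0.00181028, -0.0030847 , -0.00097895,  0.00053647,
        0.00093933]), 'joint_torque': array([-7.92788853e-06, -3.94899273e+01, -3.71365178e+01, -1.60283298e-04,
        3.88165368e-03,  1.58491673e-05]), 'eef_pos': array([162.19017451, 603.04921763, 252.18360307]), 'tcp_rot': array([-4.11624030e-01, -3.11406451e+00,  2.84278048e-03]), 'contact_force': array([ 0.32716177, -0.02859254,  0.05725133]), 'ft_torque': array([0.00381421, 0.02337505, 0.01642656]), 'finger_force': 0.0, 'grip_width': 85.35219919772724}
22.0
```

View pics/top1.png

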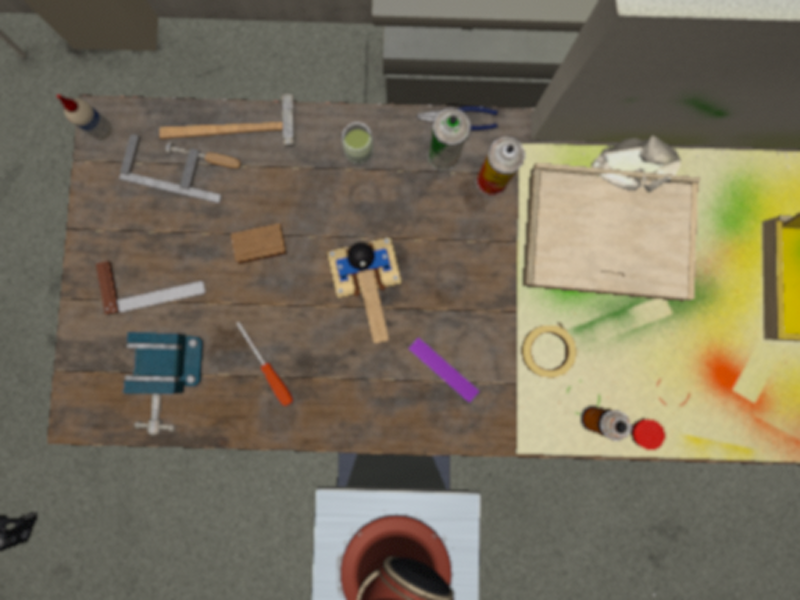

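View pics/side1.png

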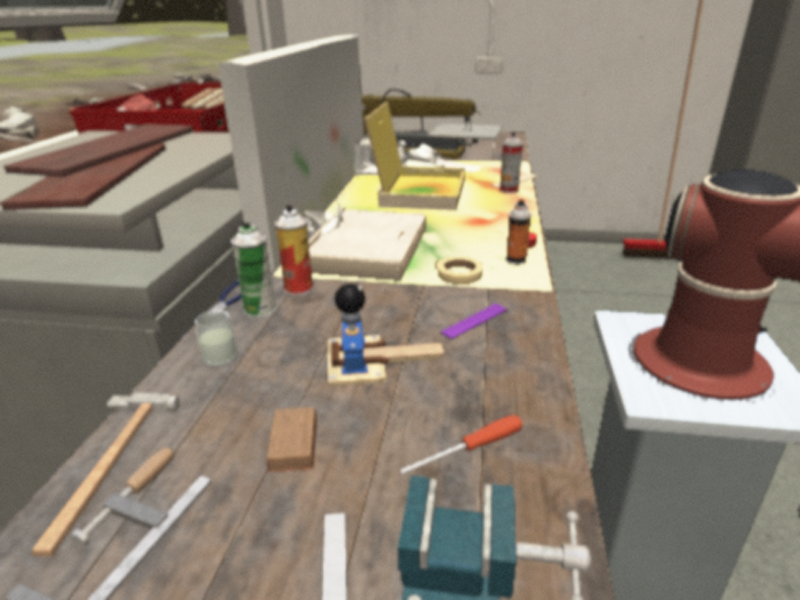

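The plywood slat lies in the jig, at (372,305) in the top view. The lookalikes are the purple strip (444,370) and the whitish blade at (160,297). The slat in the jig fits the description because it is plywood and its far end is in the channel. I'll confirm this in a crop.

```bash
python3 - <<'E'
from h import *
f=load('top')
x0,y0=200,145
c=f['img'][y0:y0+80,x0:x0+75,::-1]
cv2.imwrite('pics/crop1.png',cv2.resize(c,None,fx=7.5,fy=7.5,interpolation=cv2.INTER_CUBIC))
print(f['fx'],f['cx'],f['cy'],-cv2.Rodrigues(f['rvec'])[0].T@f['tvec'].ravel())
s=load('side');print(s['fx'],-cv2.Rodrigues(s['rvec'])[0].T@s['tvec'].ravel())
E
```

```text
372.4830750983316 251.78950267032764 187.81268441222642 [ 410.97290218   24.25908879 1164.84588925]
349.28576475794125 [378.50995792 843.40086263 550.54540282]
```

View pics/crop1.png

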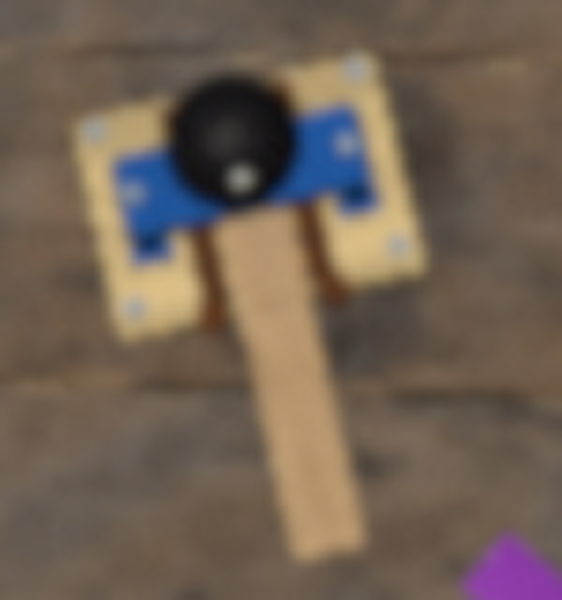

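```bash
python3 - <<'E'
from h import *
f=load('top')
def p(u,v,z): return px2w(f,(u+.5)/7.5-.5+200,(v+.5)/7.5-.5+145,z)
C=[p(*c,12) for c in[(77,118),(372,55),(427,270),(122,340)]]
lt,rt,rb,lb=[c[:2] for c in C]
print(np.round(C,1)); 
x=(lt+rt-lb-rb)/2; y=(lt+lb-rt-rb)/2
print('size',np.linalg.norm(x),np.linalg.norm(y),'ang x',np.degrees(np.arctan2(x[1],x[0])),'ang y-90',np.degrees(np.arctan2(y[1],y[0]))-90)
th=np.arctan2(x[1],x[0]); cen=(lt+rt+rb+lb)/4
print('origin from board',cen+2.5*x/np.linalg.norm(x))
print('ball',p(235,140,126))
a,b=p(292,560,17),p(366,547,17); print('slat near',a,b,np.linalg.norm(a-b),(a+b)/2)
e=(p(228,232,17)+p(312,213,17))/2; print('slat inner mid',e); d=e-(a+b)/2; print(np.degrees(np.arctan2(d[1],d[0])))
# ball by colour
im=f['img'].astype(int); m=(im.max(2)<60); 
k=cv2.connectedComponentsWithStats(m[150:180,215:245].astype(np.uint8)); print(k[2],k[3]+[215,150])
# side ball
s=load('side'); R=cv2.Rodrigues(s['rvec'])[0]
im=s['img'].astype(int); m=(im.max(2)<60)
k=cv2.connectedComponentsWithStats(m[175:210,205:245].astype(np.uint8)); print(k[2],k[3]+[205,175])
i=1+np.argmax(k[2][1:,4]); u,v=k[3][i]+[205,175]
print('side ball at x? ray z=126',px2w(s,u,v,126))
E
```

```text
[[616.  152.4  12. ]
 [646.5  30.   12. ]
 [556.4   4.5  12. ]
 [523.4 130.   12. ]]
size 94.45322088163607 127.98786255209926 ang x 14.717377978175398 ang y-90 14.36825538321969
origin from board [588.02183085  79.86930557]
ball [589.17132808  80.03035005 126.        ]
slat near [434.54856918  56.49347675  17.        ] [440.73766145  26.3697739   17.        ] 30.75292402440135 [437.64311532  41.43162532  17.        ]
slat inner mid [573.69053955  70.16593578  17.        ]
11.926055357752995
[[  0   0  30  30 690]
 [  8   5  16  18 210]] [[229.20869565 164.96956522]
 [230.45714286 162.95714286]]
[[   0    0   40   35 1158]
 [  10    8   18   18  242]] [[224.72797927 192.09067358]
 [223.40909091 191.5661157 ]]
side ball at x? ray z=126 [590.53251952  82.45164296 126.        ]
```

The crop confirms it: plywood slat from (330,550) at its near end up into the channel, with the ball at (235,140). The jig's yaw is about 14.5°, its origin about (589,80), and the slat is about 21 mm short. I'm moving over the slat's near part now.

>>> carry_out --pt "-3.4 -3.65 0 0 0" --pt "-6.8 -7.3 0 0 0" --pt "-10.2 -10.95 0 0 0" --pt "-13.6 -14.6 0 0 0" --pt "-17 -18.25 0 0 0"

```text
clock: 0.6
eef_pos: [279.3, 381.2, 252.7]
tcp_rot: [-0.41, -3.115, 0.001]
contact_force: [2.2, 0.5, 0.4]
grip_width: 85.1
finger_force: 0.0
```

>>> carry_out --pt "-3.4 -3.65 0 0 0" --pt "-6.8 -7.3 0 0 0" --pt "-10.2 -10.95 0 0 0" --pt "-13.6 -14.6 0 0 0" --pt "-17 -18.25 0 0 0"

```text
clock: 1.1
eef_pos: [396.1, 160.8, 253.1]
tcp_rot: [0.411, 3.114, 0.0]
contact_force: [0.4, 0.8, -0.2]
grip_width: 85.3
finger_force: 0.0
```

>>> carry_out --pt "-3.4 -3.65 0 -7 0.3" --pt "-6.8 -7.3 0 -14 0.3" --pt "-9.0 -9.6 0 -22 0.3" --pt "-9.0 -9.6 0 -29.5 0.3" --pt "-9.0 -9.6 0 -29.5 0.3"

```text
clock: 1.6
eef_pos: [457.8, 45.6, 252.7]
tcp_rot: [0.391, -3.116, -0.001]
contact_force: [-0.3, 0.2, 1.0]
grip_width: 59.7
finger_force: 0.0
```

```bash
python3 - <<'E'
from h import *
s=robot.sense(); print(s['clock'],s['eef_pos'],s['tcp_rot'],s['qpos'],s['grip_width'],s['contact_force'],s['ft_torque'])
R=cv2.Rodrigues(s['tcp_rot'])[0]; print(R)
f=grab('top'); c=f['img'][130:250,170:330,::-1]
cv2.imwrite('pics/c2.png',cv2.resize(c,None,fx=5,fy=5,interpolation=cv2.INTER_CUBIC))
E
```

```text
1.6 [457.82885183  45.62578503 252.6997553 ] [ 3.90565004e-01 -3.11589420e+00 -5.87123055e-04] [-6.27182203e-02 -3.58794709e-01  1.98122107e+00  1.22359495e-04
  1.52052882e+00 -1.88291217e+00] 59.68553749244131 [-0.2982472   0.21943644  1.02984062] [ 0.01507441 -0.01235294  0.02831422]
[[-9.69061962e-01 -2.46813868e-01 -1.35219539e-03]
 [-2.46814360e-01  9.69062758e-01  2.07364345e-04]
 [ 1.25918180e-03  5.34690140e-04 -9.99999064e-01]]
```

>>> carry_out --pt "0 0 4.5 0 0.3" --pt "0 0 9 0 0.3" --pt "0 0 13.5 0 0.3" --pt "0 0 18 0 0.3" --pt "0 0 20 0 0.3"

```text
clock: 2.15
eef_pos: [454.0, 47.9, 48.6]
tcp_rot: [0.393, -3.11, -0.002]
contact_force: [0.3, -0.2, 0.5]
grip_width: 59.6
finger_force: 0.0
```

>>> carry_out --pt "0 0 1 0 0.3" --pt "0 0 2 0 0.3" --pt "0 0 2.7 0 0.3" --pt "0 0 2.7 0 0.3" --pt "0 0 2.7 0 0.3"

```text
clock: 2.65
eef_pos: [458.7, 46.7, 27.3]
tcp_rot: [-0.394, 3.115, -0.001]
contact_force: [-0.1, 0.2, 0.3]
grip_width: 59.8
finger_force: 0.0
```

```bash
python3 - <<'E'
from h import *
f=grab('side'); c=f['img'][165:265,190:323,::-1]
cv2.imwrite('pics/c3.png',cv2.resize(c,None,fx=6,fy=6,interpolation=cv2.INTER_CUBIC))
E
```

```text
(no output)
```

View pics/c3.png

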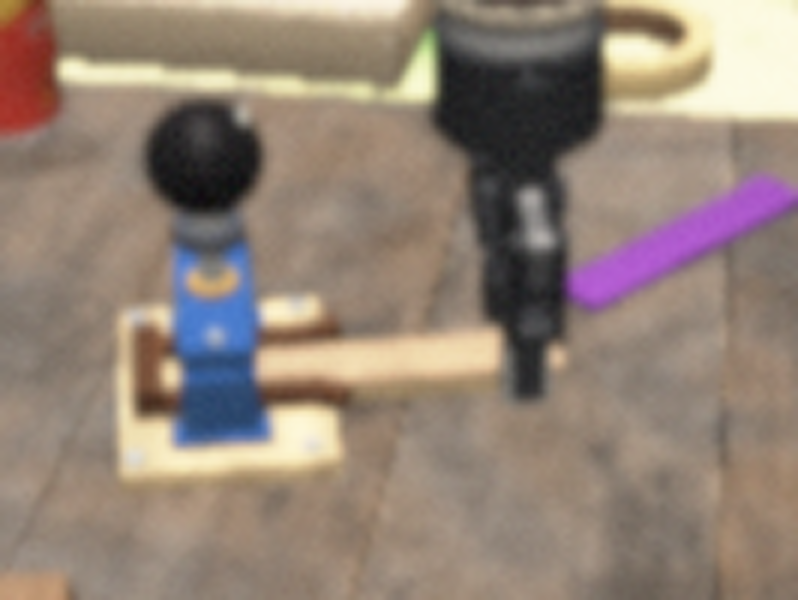

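The side crop shows the fingers straddling the slat at (525,370), with its near end visible just past them at (565,355). Its far end sits short of the dark stop at (147,370). Next: close, then push in.

>>> carry_out --pt "0 0 0 0 0.6" --pt "0 0 0 0 0.8" --pt "0 0 0 0 0.8" --pt "0 0 0 0 0.8" --pt "0 0 0 0 0.8"

```text
clock: 3.2
eef_pos: [458.6, 46.6, 27.2]
tcp_rot: [-0.395, 3.115, -0.0]
contact_force: [-0.1, -0.0, 5.4]
grip_width: 27.8
finger_force: 59.5
```

>>> carry_out --pt "-0.2 0 0 0 0.8" --pt "-0.5 0 0 0 0.8" --pt "-0.8 0 0 0 0.8" --pt "-1.1 0 0 0 0.8" --pt "-1.4 0 0 0 0.8"

```text
clock: 3.7
eef_pos: [470.4, 49.7, 27.2]
tcp_rot: [0.395, -3.112, 0.001]
contact_force: [-9.2, -1.9, 14.4]
grip_width: 28.1
finger_force: 60.3
```

>>> carry_out --pt "0 0 -0.05 0 0.8" --pt "0 0 -0.08 0 0.8" --pt "0 0 -0.08 0 0.8" --pt "0 0 -0.08 0 0.8" --pt "0 0 -0.08 0 0.8"

```text
clock: 4.2
eef_pos: [471.4, 50.0, 27.3]
tcp_rot: [0.395, -3.117, 0.001]
contact_force: [-2.1, -1.8, 5.0]
grip_width: 28.0
finger_force: 59.6
```

>>> carry_out --pt "-0.1 0 0 0 0.8" --pt "-0.2 0 0 0 0.8" --pt "-0.3 0 0 0 0.8" --pt "-0.4 0 0 0 0.8" --pt "-0.4 0 0 0 0.8"

```text
clock: 4.7
eef_pos: [474.7, 51.1, 27.2]
tcp_rot: [0.395, -3.115, -0.0]
contact_force: [-4.4, -0.9, 7.4]
grip_width: 28.0
finger_force: 59.9
```

>>> carry_out --pt "-0.05 0 -0.05 0 0.8" --pt "-0.1 0 -0.05 0 0.8" --pt "-0.15 0 -0.05 0 0.8" --pt "-0.2 0 -0.05 0 0.8" --pt "-0.2 0 -0.05 0 0.8"

```text
clock: 5.2
eef_pos: [477.3, 51.7, 27.4]
tcp_rot: [-0.395, 3.116, 0.0]
contact_force: [0.0, -0.2, -0.3]
grip_width: 28.1
finger_force: 59.1
```

>>> carry_out --pt "-0.05 0 0 0 0.8" --pt "-0.1 0 0 0 0.8" --pt "-0.15 0 0 0 0.8" --pt "-0.2 0 0 0 0.8" --pt "-0.2 0 0 0 0.8"

```text
clock: 5.7
eef_pos: [478.1, 51.9, 27.3]
tcp_rot: [0.395, -3.114, 0.0]
contact_force: [-4.5, -1.1, 3.0]
grip_width: 27.8
finger_force: 59.4
```

>>> carry_out --pt "-0.05 0 0 0 0.8" --pt "-0.1 0 0 0 0.8" --pt "-0.1 0 0 0 0.8" --pt "-0.1 0 0 0 0.8" --pt "-0.1 0 0 0 0.8"

```text
clock: 6.2
eef_pos: [478.2, 52.0, 27.3]
tcp_rot: [0.395, -3.111, 0.001]
contact_force: [-8.8, -3.4, 7.2]
grip_width: 28.0
finger_force: 59.8
```

>>> carry_out --pt "-0.05 0 0 0 0.8" --pt "-0.1 0 0 0 0.8" --pt "-0.1 0 0 0 0.8" --pt "-0.1 0 0 0 0.8" --pt "-0.1 0 0 0 0.8"

```text
clock: 6.7
eef_pos: [478.3, 52.0, 27.2]
tcp_rot: [0.395, -3.108, 0.001]
contact_force: [-12.2, -3.5, 10.0]
grip_width: 27.5
finger_force: 60.1
```

```bash
python3 - <<'E'
from h import *
f=grab('side'); c=f['img'][165:265,190:323,::-1]
cv2.imwrite('pics/c4.png',cv2.resize(c,None,fx=6,fy=6,interpolation=cv2.INTER_CUBIC))
E
```

```text
(no output)
```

View pics/c4.png

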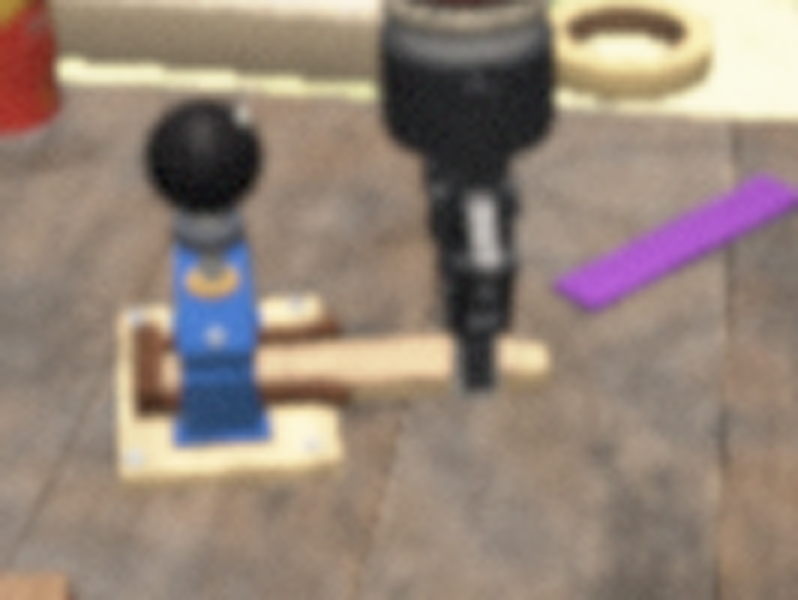

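The crop shows the tool moved about 50 px, but the slat's near end moved only from about 566 to 550. So the slat may have slipped in the fingers. I'll measure where its end is now.

```bash
python3 - <<'E'
from h import *
s=load('side'); t=load('top')
o=np.array([589,80.5]); a=np.radians(14.5); B=np.array([[np.cos(a),np.sin(a)],[-np.sin(a),np.cos(a)]])
def b(f,u,v,z): return np.round(B@(px2w(f,u,v,z)[:2]-o),1)
for n,u,v in[('before',566,357),('now top-corner far',547,341),('now low',549,368),('finger mid now',478,365),('finger before',525,368)]: print(n,b(s,190+u/6,165+v/6,17))
print('board corners side', [b(s,190+u/6,165+v/6,12) for u,v in[(118,312),(322,297),(340,465),(120,480)]])
g=grab('top'); c=g['img'][150:230,200:280,::-1]
cv2.imwrite('pics/c5.png',cv2.resize(c,None,fx=7,fy=7,interpolation=cv2.INTER_CUBIC))
print(robot.sense()['ft_torque'])
# z_map profile along the channel axis in side view
R=cv2.Rodrigues(s['rvec'])[0]
for x in range(-165,-125,3):
    w=np.array([*(o+B.T@[x,0]),17]); p=R@w+s['tvec'].ravel(); u=s['fx']*p[0]/p[2]+s['cx']; v=s['fy']*p[1]/p[2]+s['cy']
    print(x,np.round([u,v],1),s['img'][int(round(v)),int(round(u))],np.round(px2w(s,u,v)[2],1))
E
```

```text
before [-156.4    9.3]
now top-corner far [-150.    -4.7]
now low [-147.4   17.1]
finger mid now [-116.    10.8]
finger before [-136.7   15.8]
board corners side [array([ 47.5, -62.2]), array([-50.2, -63.3]), array([-49.,  71.]), array([44.1, 70.2])]
[-0.67111105  1.95919066 -0.01644026]
-165 [286.9 222.4] [156 137 123] 0.4
-162 [285.8 222.5] [154 135 119] 0.2
-159 [284.7 222.5] [147 130 114] 4.5
-156 [283.6 222.6] [143 127 112] 3.1
-153 [282.5 222.7] [142 123 106] 3.5
-150 [281.4 222.8] [175 153 125] 4.4
-147 [280.4 222.8] [219 195 156] 14.1
-144 [279.3 222.9] [234 217 171] 14.9
-141 [278.2 223. ] [238 221 178] 15.0
-138 [277.1 223.1] [236 219 176] 14.3
-135 [276.  223.1] [235 215 173] 15.5
-132 [274.9 223.2] [238 219 179] 20.6
-129 [273.9 223.3] [232 208 169] 18.9
-126 [272.8 223.4] [194 172 143] 30.7
```

View pics/c5.png

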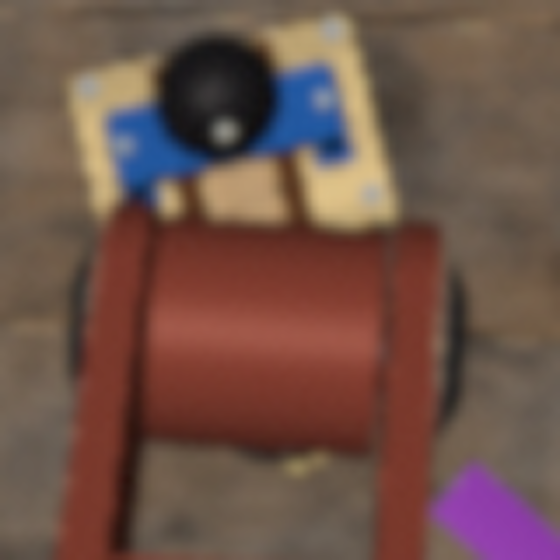

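The top crop shows only the wrist over the slat, with the ball at (217,97). By depth, the strip from -150 to -135 in base x is at the tongue's height (z≈14) and the slat's top starts at about -134. So the end I saw at 550 was the tongue's, and the slat is home. The stalled pose and rising push force agree. Releasing and rising.

>>> carry_out --pt "0 0 0 0 0.3" --pt "0 0 0 0 0.3" --pt "0 0 0 0 0.3" --pt "0 0 0 0 0.3" --pt "0 0 0 0 0.3"

```text
clock: 7.3
eef_pos: [481.4, 52.7, 27.7]
tcp_rot: [-0.395, 3.116, -0.0]
contact_force: [-0.4, -0.4, 0.4]
grip_width: 59.7
finger_force: 0.0
```

>>> carry_out --pt "0 0 -3 0 0.3" --pt "0 0 -8 0 0.3" --pt "0 0 -13 0 0" --pt "0 0 -18 0 0" --pt "0 0 -19 0 0"

```text
clock: 7.8
eef_pos: [484.6, 52.6, 225.6]
tcp_rot: [-0.393, 3.104, -0.003]
contact_force: [0.5, 0.1, 0.6]
grip_width: 85.5
finger_force: 0.0
```

>>> carry_out --pt "0 0 -0.5 0 0" --pt "0 0 -0.5 0 0" --pt "0 0 -0.5 0 0" --pt "0 0 -0.5 0 0" --pt "0 0 -0.5 0 0"

```text
clock: 8.3
eef_pos: [480.3, 52.7, 220.8]
tcp_rot: [0.395, -3.114, -0.001]
contact_force: [-0.1, -0.1, -0.8]
grip_width: 85.5
finger_force: 0.0
```

```bash
python3 - <<'E'
from h import *
q=robot.sense(); R=cv2.Rodrigues(q['tcp_rot'])[0]
print(q['eef_pos'],q['qpos'],R.T@(np.array([589.2,80.6,q['eef_pos'][2]])-q['eef_pos']))
s=grab('side')
o=np.array([589,80.5]); a=np.radians(14.5); B=np.array([[np.cos(a),np.sin(a)],[-np.sin(a),np.cos(a)]])
R=cv2.Rodrigues(s['rvec'])[0]
for x in range(-156,-117,3):
    w=np.array([*(o+B.T@[x,0]),17]); p=R@w+s['tvec'].ravel(); u=s['fx']*p[0]/p[2]+s['cx']; v=s['fy']*p[1]/p[2]+s['cy']
    print(x,s['img'][int(round(v)),int(round(u))],np.round(px2w(s,u,v)[2],1))
c=s['img'][165:265,190:323,::-1]
cv2.imwrite('pics/c6.png',cv2.resize(c,None,fx=6,fy=6,interpolation=cv2.INTER_CUBIC))
E
```

```text
[480.34260438  52.6686462  220.84396754] [-4.49677510e-02 -2.73454539e-01  1.96793854e+00  3.15003547e-05
  1.45018118e+00 -1.86785183e+00] [-1.12383158e+02 -1.02759947e-01 -3.29245617e-01]
-156 [136 119 105] 3.0
-153 [136 118 104] 2.8
-150 [166 147 121] 1.1
-147 [210 185 148] 14.9
-144 [226 204 163] 14.0
-141 [231 214 170] 15.4
-138 [230 212 169] 13.6
-135 [230 207 166] 14.1
-132 [233 210 169] 19.0
-129 [236 212 170] 19.0
-126 [235 211 168] 18.6
-123 [234 211 168] 17.4
-120 [235 208 167] 19.6
```

View pics/c6.png

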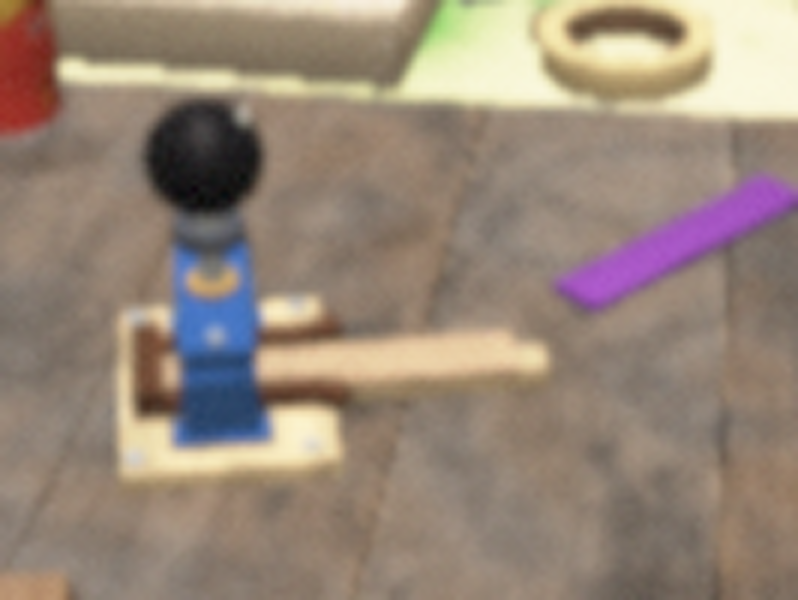

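The side crop shows the slat straight in the channel, its near end at px 515 and the tongue tip beyond at 548, so the slat is home. Now over the ball, with a pre-turn of -62°.

>>> carry_out --pt "-4 0 0 -8.5 0" --pt "-8 0 0 -17 0" --pt "-11.2 0 0 -25 0" --pt "-11.2 0 0 -33 0" --pt "-11.2 0 0 -40 0"

```text
clock: 8.85
eef_pos: [590.1, 80.8, 221.4]
tcp_rot: [1.444, -2.788, -0.001]
contact_force: [-0.5, 0.0, 0.4]
grip_width: 85.2
finger_force: 0.0
```

>>> carry_out --pt "0 0 1 -8 0" --pt "0 0 2 -16 0" --pt "0 0 2 -22 0" --pt "0 0 2 -22 0" --pt "0 0 2 -22 0"

```text
clock: 9.35
eef_pos: [589.6, 80.5, 202.4]
tcp_rot: [1.941, -2.47, -0.0]
contact_force: [0.7, 0.3, -0.3]
grip_width: 85.5
finger_force: 0.0
```

```bash
python3 - <<'E'
from h import *
q=robot.sense(); R=cv2.Rodrigues(q['tcp_rot'])[0]
print(q['eef_pos'],q['qpos'],R.T@(np.array([589.2,80.6,126])-q['eef_pos']),R[:,:2])
print(q['ft_torque'],q['contact_force'],q['joint_torque'][5])
E
```

```text
[589.56025926  80.54354327 202.42021657] [ 1.07548927e-02  1.85686481e-02  1.73405067e+00 -6.51446965e-06
  1.38923085e+00 -2.89199635e+00] [2.50391516e-02 3.44440622e-01 7.64203063e+01] [[-2.36575935e-01 -9.71612969e-01]
 [-9.71613000e-01  2.36575945e-01]
 [ 6.98169098e-05  2.47948110e-04]]
[-0.01750144 -0.02411086  0.03009986] [ 0.69317782  0.33555033 -0.32741533] -0.024533725809305906
```

>>> carry_out --pt "0 0 3 0 0" --pt "0 0 6 0 0" --pt "0 0 8 0 0" --pt "0 0 8 0 0" --pt "0 0 8 0 0.3"

```text
clock: 9.85
eef_pos: [589.8, 80.6, 123.0]
tcp_rot: [-1.942, 2.469, -0.0]
contact_force: [0.0, 0.6, 1.4]
grip_width: 73.0
finger_force: 0.0
```

>>> carry_out --pt "0 0 0 0 0.3" --pt "0 0 0 0 0.3" --pt "0 0 0 0 0.42" --pt "0 0 0 0 0.42" --pt "0 0 0 0 0.42"

```text
clock: 10.35
eef_pos: [589.0, 80.9, 124.1]
tcp_rot: [1.943, -2.467, -0.002]
contact_force: [-6.4, 0.8, 5.7]
grip_width: 50.3
finger_force: 39.7
```

```bash
cat > st.py <<'E'
from h import *
q=robot.sense(); R=cv2.Rodrigues(q['tcp_rot'])[0]
print('t',q['clock'],'p',q['eef_pos'].round(2),'toolang',np.degrees(np.arctan2(R[1,1],R[0,1])).round(2),'q6',q['qpos'][5].round(3),'F',q['contact_force'].round(2),'M',q['ft_torque'].round(4),'tau6',q['joint_torque'][5].round(4),'w',q['grip_width'].round(2),'ff',round(q['finger_force'],1))
E
python3 st.py
```

```text
Traceback (most recent call last):
  File "st.py", line 3, in <module>
    print('t',q['clock'],'p',q['eef_pos'].round(2),'toolang',np.degrees(np.arctan2(R[1,1],R[0,1])).round(2),'q6',q['qpos'][5].round(3),'F',q['contact_force'].round(2),'M',q['ft_torque'].round(4),'tau6',q['joint_torque'][5].round(4),'w',q['grip_width'].round(2),'ff',round(q['finger_force'],1))
                                                                                                                                                                                                                                            ^^^^^^^^^^^^^^^^^^^^^
AttributeError: 'float' object has no attribute 'round'
```

Grip is 40 N, but with some side and down force. I'll ease both off.

>>> carry_out --pt "0 0.1 -0.08 0 0.42" --pt "0 0.12 -0.1 0 0.42" --pt "0 0.12 -0.1 0 0.42" --pt "0 0.12 -0.1 0 0.42" --pt "0 0.12 -0.1 0 0.42"

```text
clock: 10.85
eef_pos: [589.0, 81.0, 124.8]
tcp_rot: [-1.943, 2.467, -0.001]
contact_force: [-1.9, 0.1, 5.4]
grip_width: 50.5
finger_force: 40.1
```

```bash
sed -i "s/'w',q\['grip_width'\].round(2)/'w',round(q['grip_width'],2)/" st.py; python3 st.py
```

```text
t 10.85 p [588.96  80.99 124.84] toolang 166.44 q6 -2.894 F [-1.88  0.07  5.38] M [0.1565 0.4965 0.0307] tau6 -0.0034 w 50.48 ff 40.1
```

>>> carry_out --pt "0 0.03 -0.08 0 0.42" --pt "0 0.04 -0.15 0 0.42" --pt "0 0.04 -0.15 0 0.42" --pt "0 0.04 -0.15 0 0.42" --pt "0 0.04 -0.15 0 0.42"

```text
clock: 11.35
eef_pos: [588.8, 81.0, 125.3]
tcp_rot: [-1.942, 2.467, -0.002]
contact_force: [6.3, 1.1, -1.6]
grip_width: 50.1
finger_force: 40.0
```

```bash
python3 st.py
```

```text
t 11.35 p [588.8   80.97 125.32] toolang 166.44 q6 -2.894 F [ 6.32  1.05 -1.6 ] M [ 0.2071 -0.5403 -0.0478] tau6 -0.0069 w 50.14 ff 40.0
```

>>> carry_out --pt "0 -0.02 0.03 5 0.42" --pt "0 -0.02 0.06 10 0.42" --pt "0 -0.02 0.09 15 0.42" --pt "0 -0.02 0.12 20 0.42" --pt "0 -0.02 0.15 25 0.42"

```text
clock: 11.85
eef_pos: [588.6, 81.1, 123.8]
tcp_rot: [-1.358, 2.831, -0.0]
contact_force: [2.4, 1.4, 0.1]
grip_width: 50.2
finger_force: 40.0
```

```bash
python3 st.py
```

```text
t 11.85 p [588.64  81.07 123.82] toolang 141.26 q6 -2.454 F [2.43 1.36 0.08] M [ 0.3002 -0.4118  0.136 ] tau6 -0.5509 w 50.18 ff 40.0
```

>>> carry_out --pt "0 0 0.025 4 0.42" --pt "0 0 0.05 8 0.42" --pt "0 0 0.075 12 0.42" --pt "0 0 0.1 16 0.42" --pt "0 0 0.12 20 0.42"

```text
clock: 12.35
eef_pos: [588.5, 81.2, 122.6]
tcp_rot: [-0.847, 3.024, 0.001]
contact_force: [3.4, 1.3, 0.7]
grip_width: 50.3
finger_force: 40.0
```

```bash
python3 st.py
```

```text
t 12.35 p [588.52  81.2  122.56] toolang 121.3 q6 -2.106 F [3.38 1.32 0.68] M [ 0.4333 -0.3838  0.1654] tau6 -0.4072 w 50.33 ff 40.0
```

>>> carry_out --pt "0 0 0.025 4 0.42" --pt "0 0 0.05 8 0.42" --pt "0 0 0.075 12 0.42" --pt "0 0 0.1 16 0.42" --pt "0 0 0.12 20 0.42"

```text
clock: 12.85
eef_pos: [588.4, 81.4, 121.4]
tcp_rot: [-0.309, 3.125, 0.001]
contact_force: [3.5, 1.8, 1.4]
grip_width: 50.2
finger_force: 40.1
```

```bash
python3 st.py
```

```text
t 12.85 p [588.44  81.38 121.35] toolang 101.3 q6 -1.757 F [3.52 1.76 1.36] M [ 0.551  -0.3379  0.1121] tau6 -0.4063 w 50.2 ff 40.1
```

>>> carry_out --pt "0 0 0.025 4 0.42" --pt "0 0 0.05 8 0.42" --pt "0 0 0.075 12 0.42" --pt "0 0 0.1 16 0.42" --pt "0 0 0.12 20 0.42"

```text
clock: 13.35
eef_pos: [588.4, 81.5, 120.1]
tcp_rot: [0.238, 3.132, 0.002]
contact_force: [2.2, 1.5, 0.7]
grip_width: 50.1
finger_force: 40.1
```

```bash
python3 st.py
```

```text
t 13.35 p [588.45  81.52 120.09] toolang 81.31 q6 -1.408 F [2.21 1.53 0.7 ] M [ 0.5469 -0.4467  0.1928] tau6 -0.405 w 50.08 ff 40.1
```

>>> carry_out --pt "0 0 0.025 4 0.42" --pt "0 0 0.05 8 0.42" --pt "0 0 0.075 12 0.42" --pt "0 0 0.1 16 0.42" --pt "0 0 0.12 20 0.42"

```text
clock: 13.85
eef_pos: [588.5, 81.7, 118.9]
tcp_rot: [0.778, 3.043, 0.003]
contact_force: [2.9, 3.8, -0.2]
grip_width: 50.4
finger_force: 40.1
```

```bash
python3 st.py
```

```text
t 13.85 p [588.5   81.67 118.89] toolang 61.31 q6 -1.059 F [ 2.92  3.78 -0.2 ] M [ 0.5758 -0.536   0.1391] tau6 -0.4032 w 50.36 ff 40.1
```

>>> carry_out --pt "0 0 0.025 4 0.42" --pt "0 0 0.05 8 0.42" --pt "0 0 0.075 12 0.42" --pt "0 0 0.1 16 0.42" --pt "0 0 0.12 20 0.42"

```text
clock: 14.35
eef_pos: [588.6, 81.8, 117.7]
tcp_rot: [1.295, 2.862, 0.004]
contact_force: [3.6, 3.5, -0.7]
grip_width: 50.4
finger_force: 40.1
```

```bash
python3 st.py
```

```text
t 14.35 p [588.62  81.84 117.71] toolang 41.31 q6 -0.71 F [ 3.58  3.53 -0.7 ] M [ 0.6558 -0.6152  0.1866] tau6 -0.4014 w 50.38 ff 40.1
```

>>> carry_out --pt "0 0 0.025 4 0.42" --pt "0 0 0.05 8 0.42" --pt "0 0 0.075 12 0.42" --pt "0 0 0.1 16 0.42" --pt "0 0 0.12 20 0.42"

```text
clock: 14.85
eef_pos: [588.8, 81.9, 116.5]
tcp_rot: [1.772, 2.594, 0.004]
contact_force: [4.3, 4.3, -1.5]
grip_width: 50.3
finger_force: 40.1
```

```bash
python3 st.py
```

```text
t 14.85 p [588.75  81.92 116.49] toolang 21.32 q6 -0.361 F [ 4.34  4.35 -1.47] M [ 0.6558 -0.7195  0.1866] tau6 -0.3993 w 50.31 ff 40.1
```

>>> carry_out --pt "0 0 0.025 4 0.42" --pt "0 0 0.05 8 0.42" --pt "0 0 0.075 12 0.42" --pt "0 0 0.1 16 0.42" --pt "0 0 0.12 20 0.42"

```text
clock: 15.35
eef_pos: [588.9, 81.9, 115.3]
tcp_rot: [2.196, 2.247, 0.005]
contact_force: [5.8, 4.5, -1.9]
grip_width: 50.2
finger_force: 40.0
```

```bash
python3 st.py
```

```text
t 15.35 p [588.92  81.95 115.28] toolang 1.31 q6 -0.011 F [ 5.76  4.47 -1.93] M [ 0.6559 -0.9035  0.2062] tau6 -0.3975 w 50.16 ff 40.0
```

```bash
cat > av.py <<'E'
from h import *
import sys
for k in range(int(sys.argv[1])):
    viewer.grab_frame('side'); q=robot.sense(); print(round(q['clock'],2),q['ft_torque'].round(4),q['contact_force'].round(2),q['joint_torque'][[0,5]].round(4),q['eef_pos'].round(2),q['qpos'][5].round(4))
E
python3 av.py 5
```

```text
15.4 [ 0.6299 -0.7911  0.074 ] [ 5.51  4.5  -0.8 ] [-2.2863  0.3134] [588.94  81.94 115.29] -0.0092
15.45 [ 0.6668 -0.8463 -0.0656] [ 4.43  3.58 -1.19] [-2.1094  0.2009] [588.96  81.94 115.29] -0.0128
15.5 [ 0.6411 -0.8535 -0.0624] [ 4.8   4.49 -1.71] [-2.0956 -0.0163] [588.91  81.94 115.25] -0.0135
15.55 [ 0.6378 -0.8201 -0.0633] [ 4.71  4.64 -1.36] [-2.1132 -0.057 ] [588.91  81.94 115.23] -0.0136
15.6 [ 0.6681 -0.872  -0.1093] [ 4.99  5.03 -1.72] [-2.1247 -0.0622] [588.93  81.95 115.26] -0.0136
```

>>> carry_out --pt "0.04 0.05 0.02 2 0.42" --pt "0.06 0.08 0.04 4 0.42" --pt "0.06 0.08 0.055 6 0.42" --pt "0.06 0.08 0.07 8 0.42" --pt "0.06 0.08 0.08 10 0.42"

```text
clock: 16.1
eef_pos: [589.1, 82.0, 114.6]
tcp_rot: [-2.382, -2.049, -0.001]
contact_force: [1.6, 2.7, 1.3]
grip_width: 50.4
finger_force: 40.2
```

```bash
python3 av.py 4
```

```text
16.15 [ 0.3667 -0.3323  0.0619] [2.1  3.13 0.92] [-1.4856  0.2105] [589.09  81.95 114.58] 0.1637
16.2 [ 0.3608 -0.3977  0.0604] [1.58 3.03 1.51] [-1.5287  0.1801] [589.06  81.97 114.59] 0.1615
16.25 [ 0.4101 -0.3743  0.0522] [1.89 2.8  0.46] [-1.6765  0.0571] [589.08  81.96 114.57] 0.1611
16.3 [ 0.4549 -0.3485 -0.0165] [1.39 1.91 2.41] [-1.8543  0.0291] [589.1   81.98 114.6 ] 0.1611
```

>>> carry_out --pt "0 0 0.01 2 0.42" --pt "0 0 0.02 4 0.42" --pt "0 0 0.035 6 0.42" --pt "0 0 0.05 8 0.42" --pt "0 0 0.06 10 0.42"

```text
clock: 16.8
eef_pos: [589.2, 81.9, 114.0]
tcp_rot: [-2.551, -1.834, -0.001]
contact_force: [1.9, 3.1, 1.0]
grip_width: 50.4
finger_force: 40.2
```

```bash
python3 st.py
```

```text
t 16.8 p [589.17  81.93 114.03] toolang -18.58 q6 0.337 F [1.9  3.12 1.  ] M [ 0.4651 -0.4707  0.2003] tau6 -0.1117 w 50.43 ff 40.2
```

>>> carry_out --pt "0 0 0.01 2 0.42" --pt "0 0 0.02 4 0.42" --pt "0 0 0.035 6 0.42" --pt "0 0 0.05 8 0.42" --pt "0 0 0.06 10 0.42"

```text
clock: 17.3
eef_pos: [589.3, 81.9, 113.5]
tcp_rot: [-2.701, -1.605, -0.002]
contact_force: [1.4, 3.8, 2.2]
grip_width: 50.3
finger_force: 40.2
```

```bash
python3 st.py
```

```text
t 17.3 p [589.25  81.89 113.45] toolang -28.57 q6 0.511 F [1.39 3.84 2.23] M [ 0.3834 -0.4761  0.1692] tau6 -0.1016 w 50.28 ff 40.2
```

>>> carry_out --pt "0 0 0.01 2 0.42" --pt "0 0 0.02 4 0.42" --pt "0 0 0.035 6 0.42" --pt "0 0 0.05 8 0.42" --pt "0 0 0.06 10 0.42"

```text
clock: 17.8
eef_pos: [589.3, 81.8, 112.8]
tcp_rot: [2.83, 1.363, 0.002]
contact_force: [2.5, 3.0, 0.1]
grip_width: 50.6
finger_force: 40.1
```

```bash
python3 st.py
```

```text
t 17.8 p [589.31  81.84 112.83] toolang -38.57 q6 0.686 F [2.55 3.04 0.12] M [ 0.3764 -0.4655  0.241 ] tau6 -0.0911 w 50.55 ff 40.1
```

>>> carry_out --pt "0 0 0.01 2 0.42" --pt "0 0 0.02 4 0.42" --pt "0 0 0.035 6 0.42" --pt "0 0 0.05 8 0.42" --pt "0 0 0.06 10 0.42"

```text
clock: 18.3
eef_pos: [589.4, 81.8, 112.3]
tcp_rot: [2.938, 1.111, 0.002]
contact_force: [3.4, 2.8, 0.4]
grip_width: 50.2
finger_force: 40.1
```

```bash
python3 st.py
```

```text
t 18.3 p [589.39  81.79 112.28] toolang -48.57 q6 0.86 F [3.38 2.78 0.35] M [ 0.3571 -0.476   0.1645] tau6 -0.0805 w 50.21 ff 40.1
```

`tau6` now climbs at 0.06 N m/rad, which is the contact slope, so the foot has met the slat. A 4°/row call gives a reading comparable with the pre-contact ones, and that fixes the contact angle.

>>> carry_out --pt "0 0 0.025 4 0.42" --pt "0 0 0.05 8 0.42" --pt "0 0 0.075 12 0.42" --pt "0 0 0.1 16 0.42" --pt "0 0 0.12 20 0.42"

```text
clock: 18.8
eef_pos: [589.5, 81.6, 111.1]
tcp_rot: [3.087, 0.582, 0.002]
contact_force: [2.8, 2.1, 0.0]
grip_width: 50.6
finger_force: 40.1
```

```bash
python3 st.py
```

```text
t 18.8 p [589.46  81.63 111.07] toolang -68.65 q6 1.211 F [2.84 2.08 0.04] M [ 0.234  -0.5704  0.241 ] tau6 -0.3457 w 50.58 ff 40.1
```

Comparing at the same speed and vertical force, contact was at q6 ≈ 0.35–0.4. A quarter turn on is q6 ≈ 1.92, so 40° more.

>>> carry_out --pt "0 0 0.025 4 0.42" --pt "0 0 0.05 8 0.42" --pt "0 0 0.075 12 0.42" --pt "0 0 0.1 16 0.42" --pt "0 0 0.12 20 0.42"

```text
clock: 19.3
eef_pos: [589.5, 81.5, 109.9]
tcp_rot: [3.141, 0.037, 0.002]
contact_force: [3.3, 2.0, 1.0]
grip_width: 50.2
finger_force: 40.1
```

```bash
python3 st.py
```

```text
t 19.3 p [589.51  81.45 109.91] toolang -88.65 q6 1.56 F [3.34 1.99 1.  ] M [ 0.1591 -0.4128  0.2594] tau6 -0.3256 w 50.19 ff 40.1
```

>>> carry_out --pt "0 0 0.025 4 0.42" --pt "0 0 0.05 8 0.42" --pt "0 0 0.075 12 0.42" --pt "0 0 0.1 16 0.42" --pt "0 0 0.12 20 0.42"

```text
clock: 19.8
eef_pos: [589.5, 81.3, 108.7]
tcp_rot: [3.1, -0.509, 0.002]
contact_force: [3.8, 0.9, 0.8]
grip_width: 50.1
finger_force: 40.2
```

```bash
python3 st.py
```

```text
t 19.8 p [589.47  81.32 108.7 ] toolang -108.63 q6 1.909 F [3.75 0.93 0.77] M [ 0.0707 -0.3627  0.2586] tau6 -0.306 w 50.07 ff 40.2
```

The rise since contact is about 0.10 N m; a quarter turn should give 0.106. Releasing and rising straight up.

>>> carry_out --pt "0 0 0 0 0.42" --pt "0 0 0 0 0.3" --pt "0 0 0 0 0.1" --pt "0 0 0 0 0" --pt "0 0 0 0 0"

```text
clock: 20.3
eef_pos: [588.5, 81.4, 108.0]
tcp_rot: [3.1, -0.506, -0.002]
contact_force: [-0.0, 0.7, 0.4]
grip_width: 85.3
finger_force: 0.0
```

>>> carry_out --pt "0 0 -2 0 0" --pt "0 0 -5 0 0" --pt "0 0 -9 0 0" --pt "0 0 -13 0 0" --pt "0 0 -14 0 0"

```text
clock: 20.8
eef_pos: [591.2, 81.5, 254.7]
tcp_rot: [-3.099, 0.506, -0.014]
contact_force: [-0.0, -1.3, 1.5]
grip_width: 85.5
finger_force: 0.0
```

>>> carry_out --pt "3 0 0 0 0" --pt "7 0 0 0 0" --pt "11 0 0 0 0" --pt "15 0 0 0 0" --pt "15 0 0 0 0"

```text
clock: 21.3
eef_pos: [733.4, 31.7, 244.4]
tcp_rot: [3.099, -0.509, -0.005]
contact_force: [-0.8, -0.6, -0.2]
grip_width: 85.4
finger_force: 0.0
```

```bash
python3 - <<'E'
from h import *
q=robot.sense(); print(q['clock'],q['eef_pos'],q['contact_force'])
s=grab('side'); a=s['img'][165:265,190:323,::-1]; t=grab('top'); b=t['img'][140:240,190:290,::-1]
r=lambda c:cv2.resize(c,None,fx=3.4,fy=3.4,interpolation=cv2.INTER_CUBIC)
cv2.imwrite('pics/c7.png',np.hstack([r(a),r(b)]))
E
```

```text
21.3 [733.39786631  31.70999658 244.42415808] [-0.79342656 -0.62675038 -0.20466249]
```

View pics/c7.png

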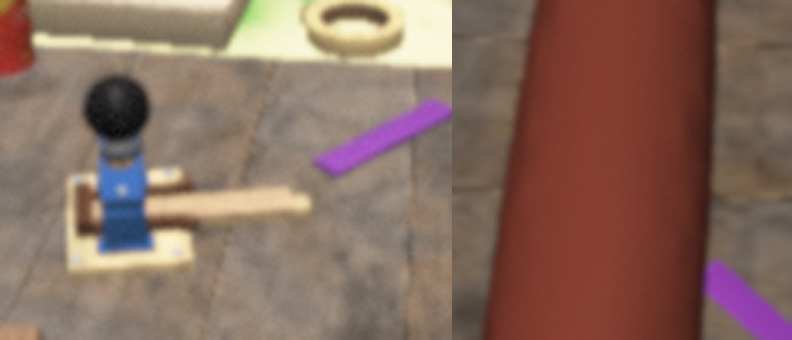

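The side crop shows the ball sunk to (117,107) with the collar down near the bush. The slat is still home, its near end at (292,190) with the tongue tip beyond, and the gripper is clear of everything.

```bash
python3 -c "
from plant import job_done
print(job_done())"
```

```text
the job is handed in; nothing more can be done
None
```

The job is handed in: the slat is home against the stop and clamped about a quarter turn past contact (roughly 30 N, estimated from the arm's torque readings), and I didn't touch the sanding block, masking tape or screwdriver.

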